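Stand up the toppled inspection lamp and hold it level over the weld

ROBOT

A 6-joint arm with a two-finger parallel gripper is mounted at the origin on the work surface. World frame = base frame: x ahead of the robot, y to its left, z up, the work surface at z = 0. Lengths are in m, angles in degrees, forces in N, time in s.
With the tool pointing down it reaches from about 0.25 to 0.725 m from the base axis. Payload 9.7 kg.
Tool frame: the origin (TCP) lies at the very end of the fingers, on their centre line; the grasp point (between the pads) lies grasp_offset behind it (grasp_offset is the distance from the TCP to the grasp point, in m); z points along the fingers, y is the line along which they close (so a half turn about z gives the same grasp; the last joint's range is limited). The gripper opens to 85 mm and grips with 20 to 120 N. Pads are 22 mm wide; open, the fingers measure 114 mm over their backs; the gripper's body (76 mm by 85 mm) begins 54 mm behind the grasp point. The pads swing forward as they close: fully open they stand 13 mm farther back than shut.
Start: joints at [66.406, 4.979, 10.078, 95.1, 0, 90], TCP at [0.22, 0.504, 0.231] pointing down, gripper open.
Joint ranges: [-179.16, 179.16], [-48.56, 103.87], [-65.8, 70.77], [-126.05, 130.52], [-82.76, 87.17], [-180, 180]. Speed limits (degrees/s): [127.2, 127.2, 147.25, 180, 180, 180].

INTERFACE

Orientations are given as [roll, pitch, yaw] about the fixed x, y, z axes, in that order (R = Rz(yaw) Ry(pitch) Rx(roll)).
In Python, from workcell import get_obs, camera, calibration, job_done, recognise, cut_out, mark_of, grasp_offset gives the robot as it stands.
- The arm moves only by the tool servo_tool, never from a script. Its argument "moves" is a list of rows, each a list of 3 entries, a list of its own where there are three numbers: the turn, a rotation vector about the tool's x, y, z in degrees, then the shift along the tool's x, y, z in m, then the opening in per cent of the stroke, from 0 (shut) to 100 (fully open). In form: [[[ax, ay, az], [x, y, z], claw], ...]. A call has 1 to 12 rows; each row shifts and turns the commanded pose from where the row before left it, along the tool's axes as they then stand; what a row does not reach is not made up. A row lasts 1/10 s, in which the tool goes at most 50 mm and 8.59 degrees, less where a joint would pass 70% of its speed; a pose out of reach is approached as far as the arm can. A call is refused whole if a number of a shift passes 0.05 or a number of a turn 8.59, either way. A call with a gripper value outside its range is refused whole. The fingers move at their own pace and stop on an object; "force" is the grip in N (left out, the last holds). Time passes only in rows, so rows that do not move let the fingers close. It gives the time, the measured TCP pose, the force, the opening and the grip force at its end, in the units of the state.
- get_obs(): the state, without advancing time (a new reading comes with each control period).
- camera(name): name is "scene" or "top"; returns (picture, depth): 400x640x3 uint8, red, green, blue; 400x640 float32, m along the optical axis (not along the pixel's ray), 0 where there is no reading.
- calibration(name): a dict with "camera_matrix" (3x3 intrinsics, pixels), "dist" ([k1, k2, p1, p2, k3] as OpenCV has them; the pictures are not rectified), "R" (3x3) and "t" (3): a world point X has camera coordinates R X + t. Camera axes: x right, y down, z forward; pixel columns grow to the right and rows downward; lengths in m; the calibration is good to about 2 mm. A picture is of the moment at which its call begins. calibration takes no time and is no camera call.
- job_done(): hands the job in; it is judged then, once.
Trained networks look in the newest picture that a camera, given by its name, has taken for a name from the list of things; names that differ only in an ending like _2 or _b are one class to them, and where a whole thing is asked for, a point or a joint stands for the part that bears it (a point fixed in the world has none). Each returns a list of dicts, best first, with "score" (0 to 1); they miss things now and then, are a little off and sometimes report something else, mostly with a low value. They report only what shows in the picture. A call takes as long as a camera call. They do not tell look-alikes from the thing itself.
- recognise(name, camera): "xyz" ([x, y, z] in m, in the coordinates of the camera as it stood for that picture, good to about 4 mm: the middle of the surface that is visible of it).
- cut_out(name, camera): "mask" (400x640 bool, what is visible of it).
- mark_of(name, camera): "xyz" ([x, y, z] in m, in the coordinates of the camera as it stood for that picture, good to about 4 mm: a listed point, or the origin of a listed thing).
The state is a dict: "time": time; "q": joint angles; "qd": joint speeds; "joint_efforts": joint torques, N m; "ee_pos": TCP position; "tcp_rot": TCP orientation; "wrist_force": force on the tool from outside, world axes, zero at the start; "torque": the same for the moment, N m; "opening": finger opening in m; "grasp_force": force on a finger pad.
Only numpy, scipy, OpenCV 4.12 (cv2) and the standard library are available. Lean on these libraries where they do the work, as an engineer would, in place of code of your own. Each camera call takes 0.05 s, during which the arm holds its last target. There are 200 camera calls.

TASK

The yellow inspection lamp has been knocked over on the welding bench. Stand it upright on its square foot on the bench and let go of it; then take it by the orange bar of its top handle, lift it, and hold it level and steady over the middle of the weld seam, its foot about 10 cm above the seam, and finish while still holding it there. Do not let the lamp touch the panel or its jig, and leave the spray can, hammer and steel dolly block where they are.

Things in the scene. Friction and masses are not known exactly. Their poses are not given: they have to be found in the camera images.
- lamp: Yellow inspection lamp, 0.45 kg, 164 mm tall; foot 84 x 84 mm, 40 high, its underside a white lens. Origin: centre of underside; z: towards the handle. Starts lying on the foot's +x side (x down, y level, origin 42 mm above bench), handle pointing away from the robot within 25 degrees, left or right of the middle. Mass centre 31 mm from underside: tipped over 40 degrees it stands up by itself.
- lamp_neck (a point): Point on the axis of the lamp's neck, 75 mm from the underside; axes as the lamp's. The neck is a black rubber round bar, 30 mm in diameter, from 40 to 110 mm above the underside; then comes a black yoke plate 62 (x) x 30 (y) x 8 mm, at 110 to 118 mm.
- lamp_handle (a point): Centre of the orange handle bar, 157 mm from the underside on the lamp's axis; axes as the lamp's. The bar is 62 mm long (along x), 14 mm thick (y), 150 to 164 mm above the underside, on two posts 8 mm thick at its ends. Below it a 32 mm gap to the yoke plate; its sides (y) are free.
- panel: Welded test panel in a low jig, fixed to the bench on the other side of the middle from the lamp: dark base 170 (x) x 130 (y) x 18 mm, two aluminium sheets on it, top at 22 mm, four small red clamps at the corners, 32 mm high. Origin: centre of its underside; z up; the weld seam runs along its x through the middle.
- seam_mid (a point): Middle of the weld seam, on top of the panel, 23 mm above the bench; axes as the panel's.
- spray_can: Blue spray can standing upright, 52 mm in diameter, 150 mm tall, about 0.25 kg, loose, ahead near the far middle of the work area. Origin: centre of its underside. To be left alone.
- hammer: Hammer lying on the bench at the left, loose, to be left alone. Origin about the middle of its underside; it lies along its x.
- dolly: Steel dolly block (panel beater's hand anvil) 90 x 55 x 34 mm, 0.8 kg, loose, on the bench at the right, to be left alone. Origin: centre of its underside.
Mind the look-alikes: they are no part of the job. There is more than one size of the panel; the one meant has the size given above.

How it is judged (in metres and radians):
On the way, in this order (a step that is already met when the one before it is completed fails the run):
1. the lamp stands upright on its foot on the bench, at rest and let go (angle between lamp's own z axis and vertical below 0.08 rad and height (world z) of lamp below 0.008 m and linear speed of lamp below 0.03 m/s and contact force between lamp and the arm below 0.1 N and contact force between lamp and the fingers below 0.1 N), for 0.3 s.
2. the lamp is held by its handle bar, level and lifted clear of the bench (height (world z) of lamp above 0.03 m and angle between lamp's own z axis and vertical below 0.2 rad and contact force between lamp and the fingers above 1 N and distance between the grasp point and lamp_handle below 0.04 m), for 0.2 s.
At the end, for the whole second after the job is handed in: Lamp held by its handle bar (grasp point within 40 mm of its centre), level within 0.12 rad, still (30 mm/s, 0.15 rad/s), the centre of its underside within 40 mm sideways of the middle of the seam and 65 to 145 mm above it, not touching the panel (horizontal distance between lamp and seam_mid below 0.04 m and z of lamp in the frame of seam_mid between 0.065 and 0.145 m and angle between lamp's own z axis and vertical below 0.12 rad and linear speed of lamp below 0.03 m/s and angular speed of lamp below 0.15 rad/s and contact force between lamp and panel below 0.1 N and contact force between lamp and the fingers above 1 N and distance between the grasp point and lamp_handle below 0.04 m); the arm keeps its last pose, push and grip.
It fails at once if the lamp touches the panel or its jig (contact force between lamp and panel above 1 N).
It fails at once if the spray can is disturbed (moved more than 30 mm) (distance of spray_can from where it was at the start of the episode above 0.03 m).
It fails at once if the hammer is disturbed (moved more than 30 mm) (distance of hammer from where it was at the start of the episode above 0.03 m).
It fails at once if the dolly block is disturbed (moved more than 30 mm) (distance of dolly from where it was at the start of the episode above 0.03 m).
It also fails if it takes over 64 s, if anything falls off the work surface, if the arm or the gripper's body presses on something with over 40 N, if the wrist force passes 120 N, or if a joint passes its speed limit or range.

## Working session

There is one attempt and no reset: what is moved stays moved. The work goes in short steps, Python scripts to look and compute and a tool call to move; the robot and the scene stay as the last step left them, time stands still between calls to the robot, and variables do not carry over. Pictures are saved under pics/ and viewed, at most 10 in all, crops included, and the job is handed in when it is done.

Besides the shell and the picture viewer there is one more tool, called after ">>>" as name(argument=value, ...) on one line, values as JSON. servo_tool: Moves the arm, as the interface text tells. Its arguments: {"type":"object","properties":{"moves":{"type":"array"},"force":{"type":"number"}},"required":["moves"]}

```bash
ls; mkdir -p pics
cat > h.py <<'E'
import numpy as np, cv2
from workcell import *
from scipy.spatial.transform import Rotation as Ro
def w(p,c):
    k=calibration(c); return np.array(k["R"]).T@(np.array(p)-np.array(k["t"]))
def rep(f,n,c,m=3):
    for d in f(n,c)[:m]: print(f.__name__,n,c,round(d["score"],2),w(d["xyz"],c).round(4))
def cloud(mask,depth,c):
    k=calibration(c); v,u=np.nonzero(mask&(depth>0)); z=depth[v,u]
    p=cv2.undistortPoints(np.stack([u,v],1).astype(float).reshape(-1,1,2),np.array(k["camera_matrix"]),np.array(k["dist"]))[:,0]
    P=np.c_[p*z[:,None],z]; return (P-np.array(k["t"]))@np.array(k["R"])
E
python3 - <<'E'
from h import *
print(get_obs(), grasp_offset if not callable(grasp_offset) else grasp_offset())
for c in("top","scene"):
    im,d=camera(c); cv2.imwrite(f"pics/{c}0.png",im[:,:,::-1])
    for n in("lamp","lamp_neck","lamp_handle","panel","seam_mid","spray_can","hammer","dolly"): rep(mark_of,n,c)
E
```

```text
pics
{'time': 0.0, 'q': array([ 6.64065535e+01,  5.01185959e+00,  1.00352219e+01,  9.50982180e+01,
       -1.83646753e-04,  8.99992306e+01]), 'qd': array([-0.00636738,  0.03893981, -0.02761338, -0.01686499, -0.03162428,
       -0.0276399 ]), 'joint_efforts': array([ 6.34257794e-04, -5.20388067e+01,  4.64801431e+01,  1.62844575e-02,
       -4.76951197e-05,  1.85474420e-05]), 'ee_pos': array([0.22004959, 0.50382841, 0.23058264]), 'tcp_rot': array([-1.79925144e+02,  1.82641425e-04,  1.56407323e+02]), 'wrist_force': array([-0.55327276, -0.43588604, -0.20499101]), 'torque': array([-0.01927694, -0.02519116, -0.00556933]), 'grasp_force': 0.0, 'opening': 0.08509746168198909} 0.0187
call lamp top 0.78 [ 0.4989 -0.1689  0.0402]
call lamp_neck top 0.84 [ 0.5679 -0.1612  0.045 ]
call lamp_neck top 0.54 [ 0.696  -0.0121 -0.0016]
call lamp_handle top 0.98 [ 0.6497 -0.1604  0.0324]
call panel top 0.94 [0.3179 0.2889 0.0004]
call panel top 0.75 [ 0.4985  0.1557 -0.0028]
call panel top 0.6 [ 0.7391  0.3213 -0.0011]
call seam_mid top 0.83 [0.3185 0.286  0.0117]
call seam_mid top 0.6 [0.7383 0.3215 0.03  ]
call seam_mid top 0.58 [0.4947 0.1476 0.0218]
call spray_can top 0.66 [ 0.6929 -0.0129 -0.0036]
call spray_can top 0.36 [ 0.4437  0.4458 -0.0044]
call hammer top 0.71 [ 0.4432  0.4453 -0.004 ]
call dolly top 0.96 [ 0.564  -0.4605 -0.0025]
call lamp scene 0.64 [ 0.5004 -0.1694  0.0469]
call lamp_neck scene 0.7 [ 0.57   -0.1634  0.0371]
call lamp_handle scene 0.93 [ 0.6498 -0.1548  0.0421]
call panel scene 0.81 [ 0.7445  0.3234 -0.0036]
call panel scene 0.75 [ 0.3225  0.2888 -0.0016]
call panel scene 0.66 [ 0.4986  0.1518 -0.001 ]
call seam_mid scene 0.84 [0.7442 0.323  0.0322]
call seam_mid scene 0.58 [0.3219 0.2853 0.0162]
call spray_can scene 0.91 [ 0.6997 -0.0094 -0.0017]
call hammer scene 0.65 [4.443e-01 4.480e-01 4.000e-04]
call dolly scene 0.65 [ 0.5647 -0.4525 -0.0027]
```

View pics/top0.png

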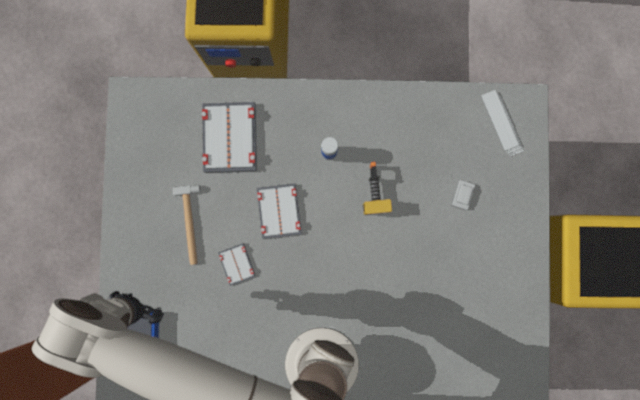

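View pics/scene0.png

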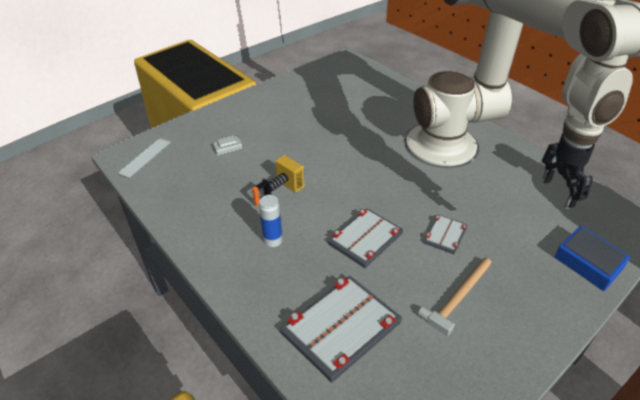

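Run:
```python
from h import *
im,d=camera("top")
P=cloud(np.ones(d.shape,bool),d,"top")
for c in[(.32,.287),(.496,.153),(.74,.322)]:
    q=P[(np.hypot(P[:,0]-c[0],P[:,1]-c[1])<.15)&(P[:,2]>.011)&(P[:,2]<.04)]
    # connected region near centre
    g=np.zeros((400,400),np.uint8); ij=((q[:,:2]-np.array(c)+.2)*1000).astype(int); g[ij[:,0],ij[:,1]]=1
    g=cv2.morphologyEx(g,cv2.MORPH_CLOSE,np.ones((7,7)))
    n,l,s,ce=cv2.connectedComponentsWithStats(g); k=l[200,200]
    r=cv2.minAreaRect(np.argwhere(l==k).astype(np.float32)); qq=q[l[ij[:,0],ij[:,1]]==k]
    print(c,(np.array(r[0])/1000-.2+c).round(4),np.round(r[1]),round(r[2],1),np.percentile(qq[:,2],[5,50,99]).round(4))
for n in("lamp",):
    m=cut_out(n,"top")[0]["mask"]; q=cloud(m,d,"top"); q=q[q[:,2]>.015]
    r=cv2.minAreaRect((q[:,:2]*1000).astype(np.float32)); print(n,r,q[:,2].max())
    t=q[q[:,2]>.075]; r=cv2.minAreaRect((t[:,:2]*1000).astype(np.float32)); print("foot top",r)
```

```text
(0.32, 0.287) [0.3197 0.2841] [117.  87.] 21.3 [0.0115 0.0148 0.024 ]
(0.496, 0.153) [0.4975 0.1499] [170. 130.] 8.0 [0.0134 0.02   0.0316]
(0.74, 0.322) [0.7384 0.3209] [235. 176.] 2.8 [0.0187 0.027  0.0381]
lamp ((573.8009033203125, -160.65487670898438), (159.31028747558594, 84.14553833007812), 6.936443328857422) 0.0906227235146308
foot top ((572.96533203125, -160.92999267578125), (156.7488250732422, 84.11529541015625), 6.800745487213135)
```

The right panel is the middle one: 170 x 130 mm, centred at (0.4975, 0.150), seen at pixel (279, 211). In the top view the lamp foot is at (377, 207) and its handle at (373, 165), giving a yaw of about 6.9°. The can is at (329, 148).

>>> servo_tool(moves=[[[0, 0, 0], [-0.025, -0.0192, 0], 100], [[0, 0, 0], [-0.025, -0.0192, 0], 100], [[0, 0, 0], [-0.025, -0.0192, 0], 100], [[0, 0, 0], [-0.025, -0.0192, 0], 100], [[0, 0, 0], [-0.025, -0.0192, 0], 100], [[0, 0, 0], [-0.025, -0.0192, 0], 100], [[0, 0, 0], [-0.025, -0.0192, 0], 100], [[0, 0, 0], [-0.025, -0.0192, 0], 100], [[0, 0, 0], [-0.025, -0.0192, 0], 100], [[0, 0, 0], [-0.025, -0.0192, 0], 100], [[0, 0, 0], [-0.025, -0.0192, 0], 100], [[0, 0, 0], [-0.025, -0.0192, 0], 100]])

```text
time: 2.2
ee_pos: [0.4033, 0.1716, 0.2315]
tcp_rot: [180.0, 0.0, 156.4]
wrist_force: [1.4, -0.1, 0.4]
opening: 0.0856
grasp_force: 0.0
```

>>> servo_tool(moves=[[[0, 0, 0], [-0.025, -0.0192, 0], 100], [[0, 0, 0], [-0.025, -0.0192, 0], 100], [[0, 0, 0], [-0.025, -0.0192, 0], 100], [[0, 0, 0], [-0.025, -0.0192, 0], 100], [[0, 0, 0], [-0.025, -0.0192, 0], 100], [[0, 0, 0], [-0.025, -0.0192, 0], 100], [[0, 0, 0], [-0.025, -0.0192, 0], 100], [[0, 0, 0], [-0.025, -0.0192, 0], 100], [[0, 0, 0], [-0.025, -0.0192, 0], 100], [[0, 0, 0], [-0.025, -0.0192, 0], 100], [[0, 0, 0], [-0.025, -0.0192, 0], 100], [[0, 0, 0], [-0.025, -0.0192, 0], 100]])

```text
time: 3.4
ee_pos: [0.586, -0.1597, 0.2313]
tcp_rot: [180.0, 0.0, 156.4]
wrist_force: [0.1, 0.3, 0.1]
opening: 0.0854
grasp_force: 0.0
```

>>> servo_tool(moves=[[[0, 0, -6.1], [0, 0, 0], 100], [[0, 0, -6.1], [0, 0, 0], 100], [[0, 0, -6.1], [0, 0, 0], 100], [[0, 0, -6.1], [0, 0, 0], 100], [[0, 0, -6.1], [0, 0, 0], 100], [[0, 0, 0], [0, 0, 0], 100], [[0, 0, 0], [0, 0, 0], 100]])

```text
time: 4.1
ee_pos: [0.5855, -0.1584, 0.2313]
tcp_rot: [180.0, -0.0, -173.3]
wrist_force: [-0.5, 1.2, 0.5]
opening: 0.085
grasp_force: 0.0
```

```bash
cat >> h.py <<'E'
def to(p,rpy=None):
    o=get_obs(); R=Ro.from_euler("xyz",o["tcp_rot"],degrees=True)
    print("t",round(o["time"],2),"q",o["q"].round(1),"pos",o["ee_pos"].round(4),"rot",o["tcp_rot"].round(2),"open",round(o["opening"],4),"F",o["wrist_force"].round(1),o["grasp_force"])
    T=R if rpy is None else Ro.from_euler("xyz",rpy,degrees=True)
    print("shift tool",R.inv().apply(np.array(p)-o["ee_pos"]).round(4),"turn",(R.inv()*T).as_rotvec(degrees=True).round(2))
E
python3 -c "
from h import *
to([.586,-.159,.0235],[180,0,186.9])"
```

```text
t 4.1 q [-15.1  13.   19.1  96.1  -0.  -21.9] pos [ 0.5855 -0.1584  0.2313] rot [ 180.     -0.   -173.27] open 0.085 F [-0.5  1.2  0.5] 0.0
shift tool [-0.0004 -0.0006  0.2078] turn [ 0.   -0.   -0.17]
```

>>> servo_tool(moves=[[[0, 0, 0], [0, 0, 0.03], 100], [[0, 0, 0], [0, 0, 0.03], 100], [[0, 0, 0], [0, 0, 0.03], 100], [[0, 0, 0], [0, 0, 0.03], 100], [[0, 0, 0], [0, 0, 0.03], 100], [[0, 0, 0], [0, 0, 0.03], 100], [[0, 0, 0], [0, 0, 0.015], 100], [[0, 0, 0], [0, 0, 0.011], 100], [[0, 0, 0], [0, 0, 0], 100], [[0, 0, 0], [0, 0, 0], 100]])

```text
time: 5.1
ee_pos: [0.5862, -0.1586, 0.0265]
tcp_rot: [-180.0, 0.1, -173.1]
wrist_force: [0.1, 0.0, -0.1]
opening: 0.0854
grasp_force: 0.0
```

>>> servo_tool(moves=[[[0, 0, 0], [0, 0, 0], 0], [[0, 0, 0], [0, 0, 0], 0], [[0, 0, 0], [0, 0, 0], 0], [[0, 0, 0], [0, 0, 0], 0], [[0, 0, 0], [0, 0, 0], 0], [[0, 0, 0], [0, 0, 0], 0], [[0, 0, 0], [0, 0, 0], 0], [[0, 0, 0], [0, 0, 0], 0], [[0, 0, 0], [0, 0, 0], 0], [[0, 0, 0], [0, 0, 0], 0]], force=90)

```text
time: 6.1
ee_pos: [0.586, -0.1585, 0.0257]
tcp_rot: [-180.0, 0.1, -173.1]
wrist_force: [2.7, -0.9, 5.4]
opening: 0.0278
grasp_force: 88.5
```

>>> servo_tool(moves=[[[0, 0, 0], [0, 0, -0.02], 0], [[0, 0, 0], [0, 0, -0.03], 0], [[0, 0, 0], [0, 0, -0.03], 0], [[0, 0, 0], [0, 0, -0.03], 0], [[0, 0, 0], [0.015, 0, -0.03], 0], [[0, 0, 0], [0.015, 0, -0.02], 0], [[0, 0, 0], [0.01, 0, 0], 0], [[0, 0, 0], [0, 0, 0], 0]])

```text
time: 6.9
ee_pos: [0.5446, -0.1632, 0.1839]
tcp_rot: [179.9, -0.1, -173.1]
wrist_force: [0.2, 0.1, -5.6]
opening: 0.0277
grasp_force: 89.4
```

>>> servo_tool(moves=[[[0, -6.5, 0], [0, 0, 0], 0], [[0, -6.5, 0], [0, 0, 0], 0], [[0, -6.5, 0], [0, 0, 0], 0], [[0, -6.5, 0], [0, 0, 0], 0], [[0, -6.5, 0], [0, 0, 0], 0], [[0, -6.5, 0], [0, 0, 0], 0], [[0, -6.5, 0], [0, 0, 0], 0], [[0, -6.5, 0], [0, 0, 0], 0], [[0, -6.5, 0], [0, 0, 0], 0], [[0, -6.5, 0], [0, 0, 0], 0], [[0, -6.5, 0], [0, 0, 0], 0], [[0, -6.5, 0], [0, 0, 0], 0]])

```text
time: 8.1
ee_pos: [0.5527, -0.1695, 0.1911]
tcp_rot: [179.0, 77.3, -173.7]
wrist_force: [1.1, -1.2, -18.2]
opening: 0.028
grasp_force: 89.9
```

>>> servo_tool(moves=[[[0, 0, 0], [0, 0, 0], 0], [[0, 0, 0], [0, 0, 0], 0]])

```text
time: 8.3
ee_pos: [0.5525, -0.1696, 0.187]
tcp_rot: [178.3, 76.8, -174.4]
wrist_force: [-0.6, -0.5, -6.8]
opening: 0.0277
grasp_force: 90.1
```

Run:
```python
from h import *
to([.55,-.16,.1])
im,d=camera("scene"); rep(mark_of,"lamp","scene",2); rep(mark_of,"lamp_handle","scene",2)
cv2.imwrite("pics/s1.png",cv2.resize(im[80:280,150:450,::-1],None,fx=2.5,fy=2.5))
```

```text
t 8.3 q [-36.5 -42.2 -65.8  -5.6  42.4 -12. ] pos [ 0.5525 -0.1696  0.187 ] rot [ 178.35   76.8  -174.37] open 0.0277 F [-0.6 -0.5 -6.8] 90.1263177394867
shift tool [0.085  0.0092 0.0187] turn [0. 0. 0.]
call lamp scene 0.6 [ 0.5184 -0.1728  0.1043]
call lamp_handle scene 0.69 [ 0.5515 -0.1709  0.2591]
```

View pics/s1.png

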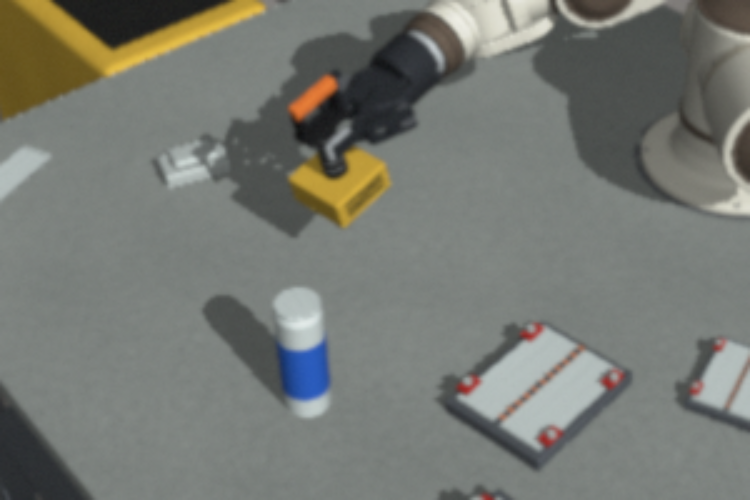

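>>> servo_tool(moves=[[[0, 0, 0], [0.0, 0, 0.02], 0], [[0, 0, 0], [0.01, 0, 0.02], 0], [[0, 0, 0], [0.015, 0, 0.015], 0], [[0, 0, 0], [0.015, 0, 0.01], 0], [[0, 0, 0], [0.015, 0, 0], 0], [[0, 0, 0], [0.01, 0, 0], 0], [[0, -3, 0], [0, 0, 0], 0], [[0, -3, 0], [0, 0, 0], 0], [[0, -2, 0], [0, 0, 0], 0], [[0, 0, 0], [0, 0, 0], 0], [[0, 0, 0], [0, 0, 0], 0]])

```text
time: 9.55
ee_pos: [0.6129, -0.1705, 0.1129]
tcp_rot: [177.0, 84.7, -175.3]
wrist_force: [-0.1, 0.6, -4.7]
opening: 0.0274
grasp_force: 90.2
```

```bash
cat >> h.py <<'E'
def lampz(off=0.09):
    o=get_obs(); R=Ro.from_euler("xyz",o["tcp_rot"],degrees=True).as_matrix()
    g=o["ee_pos"]-.0187*R[:,2]; org=g+off*R[:,0]
    c=[org+a*R[:,2]+b*R[:,1] for a in(-.042,.042) for b in(-.042,.042)]
    print("grasp",g.round(4),"origin",org.round(4),"corner z",[round(x[2],4) for x in c])
E
python3 - <<'E'
from h import *
to([.6,-.17,.1],[180,88,-174]); lampz()
im,d=camera("scene"); rep(mark_of,"lamp","scene",2); rep(mark_of,"lamp_handle","scene",2)
E
```

```text
t 9.55 q [-32.2  -8.  -65.8 -50.9  39.7  -4.1] pos [ 0.6129 -0.1705  0.1129] rot [ 177.     84.71 -175.31] open 0.0274 F [-0.1  0.6 -4.7] 90.18693208694458
shift tool [ 0.014   0.0021 -0.0115] turn [ 1.69 -3.29 -0.17]
grasp [ 0.5945 -0.173   0.1146] origin [ 0.5862 -0.1737  0.025 ] corner z [np.float64(0.0286), np.float64(0.029), np.float64(0.0209), np.float64(0.0213)]
call lamp scene 0.87 [ 0.5928 -0.1725  0.0284]
call lamp scene 0.71 [0.4478 0.4467 0.0019]
call lamp_handle scene 0.89 [ 0.6013 -0.1734  0.1827]
```

>>> servo_tool(moves=[[[0, 0, 0], [0.006, 0, 0.003], 0], [[0, 0, 0], [0.006, 0, 0.002], 0], [[0, 0, 0], [0.004, 0, 0], 0], [[0, 0, 0], [0.002, 0, 0], 0], [[0, 0, 0], [0, 0, 0], 0], [[0, 0, 0], [0, 0, 0], 0]])

```text
time: 10.3
ee_pos: [0.6167, -0.1706, 0.0967]
tcp_rot: [178.3, 84.9, -174.0]
wrist_force: [0.4, 0.7, -5.4]
opening: 0.0274
grasp_force: 90.2
```

Run:
```python
from h import *
to([.6,-.17,.1],[180,88,-174]); lampz()
```

```text
t 10.3 q [-31.9  -3.2 -65.3 -55.5  39.4  -4. ] pos [ 0.6167 -0.1706  0.0967] rot [ 178.33   84.95 -174.  ] open 0.0274 F [ 0.4  0.7 -5.4] 90.1857054233551
shift tool [-0.0018  0.0028 -0.0167] turn [ 1.66 -3.05 -0.04]
grasp [ 0.5983 -0.173   0.0983] origin [ 0.5904 -0.1739  0.0087] corner z [np.float64(0.0123), np.float64(0.0125), np.float64(0.0049), np.float64(0.0051)]
```

>>> servo_tool(moves=[[[0, -2, 0], [0, 0, 0], 0], [[0, -2, 0], [0, 0, 0], 0], [[0, 0, 0], [0.002, 0, 0], 0], [[0, 0, 0], [0.002, 0, 0], 0], [[0, 0, 0], [0.001, 0, 0], 0], [[0, 0, 0], [0, 0, 0], 0], [[0, 0, 0], [0, 0, 0], 0]])

```text
time: 11.0
ee_pos: [0.6168, -0.1706, 0.0923]
tcp_rot: [174.0, 89.0, -178.4]
wrist_force: [0.1, -0.5, -4.8]
opening: 0.0278
grasp_force: 90.3
```

Run:
```python
from h import *
to([.6,-.17,.1],[180,88,-174]); lampz()
```

```text
t 11.0 q [-32.    5.9 -64.7 -69.2  39.6  -0.7] pos [ 0.6168 -0.1706  0.0923] rot [ 173.96   88.98 -178.38] open 0.0278 F [ 0.1 -0.5 -4.8] 90.26752352714539
shift tool [-0.0074  0.0028 -0.0167] turn [ 1.66  0.98 -0.06]
grasp [ 0.5983 -0.1731  0.0927] origin [ 0.5967 -0.1731  0.0027] corner z [np.float64(0.0034), np.float64(0.0035), np.float64(0.0019), np.float64(0.002)]
```

>>> servo_tool(moves=[[[0, 0, 0], [0.001, 0, 0], 0], [[0, 0, 0], [0.001, 0, 0], 0], [[0, 0, 0], [0, 0, 0], 0], [[0, 0, 0], [0, 0, 0], 0]])

```text
time: 11.4
ee_pos: [0.6169, -0.1707, 0.0906]
tcp_rot: [175.1, 89.0, -177.3]
wrist_force: [-3.6, -0.4, 1.3]
opening: 0.0275
grasp_force: 90.6
```

>>> servo_tool(moves=[[[0, 0, 0], [0, 0, 0], 38], [[0, 0, 0], [0, 0, 0], 45], [[0, 0, 0], [0, 0, 0], 60], [[0, 0, 0], [0, 0, 0], 80], [[0, 0, 0], [0, 0, 0], 100], [[0, 0, 0], [0, 0, 0], 100], [[0, 0, 0], [0, 0, 0], 100], [[0, 0, 0], [0, 0, 0], 100]])

```text
time: 12.2
ee_pos: [0.6166, -0.1705, 0.0897]
tcp_rot: [172.2, 88.9, 179.8]
wrist_force: [0.4, -0.4, 0.2]
opening: 0.0858
grasp_force: 0.0
```

Run:
```python
from h import *
to([.6,-.17,.1]); lampz()
im,d=camera("scene"); rep(mark_of,"lamp","scene",2); rep(mark_of,"lamp_handle","scene",2)
cv2.imwrite("pics/s2.png",cv2.resize(im[80:280,150:450,::-1],None,fx=2.5,fy=2.5))
```

```text
t 12.2 q [-32.    6.5 -64.6 -69.7  39.6  -0.7] pos [ 0.6166 -0.1705  0.0897] rot [172.16  88.94 179.82] open 0.0858 F [ 0.4 -0.4  0.2] 0.0
shift tool [-0.01    0.0028 -0.0166] turn [0. 0. 0.]
grasp [ 0.5981 -0.173   0.09  ] origin [ 0.5964 -0.173   0.    ] corner z [np.float64(0.0007), np.float64(0.0009), np.float64(-0.0008), np.float64(-0.0006)]
call lamp scene 0.95 [ 0.5996 -0.169   0.0071]
call lamp_handle scene 0.87 [ 0.5962 -0.1761  0.1562]
```

View pics/s2.png

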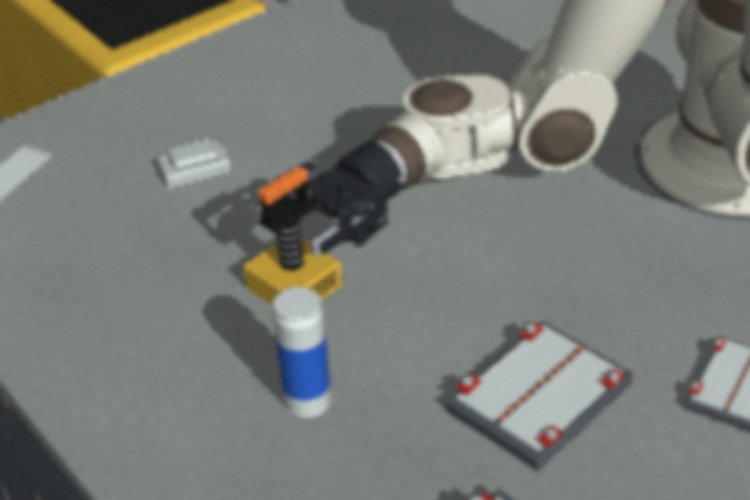

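The lamp stands upright and is released, with its bar at pixel (285, 185) and foot at (293, 275). I'll raise the tool while tilting it down so the palm clears the handle.

>>> servo_tool(moves=[[[0, 0, 0], [-0.008, 0, 0], 100], [[0, 3, 0], [-0.012, 0, 0], 100], [[0, 4, 0], [-0.012, 0, -0.001], 100], [[0, 4, 0], [-0.012, 0, -0.002], 100], [[0, 4, 0], [-0.012, 0, -0.003], 100], [[0, 4, 0], [-0.012, 0, -0.004], 100]])

```text
time: 12.95
ee_pos: [0.6153, -0.1712, 0.1557]
tcp_rot: [179.6, 71.0, -172.7]
wrist_force: [1.7, -0.4, -1.3]
opening: 0.0853
grasp_force: 0.0
```

Run:
```python
from h import *
to([.6166,-.1705,.2])
im,d=camera("scene"); rep(mark_of,"lamp","scene",1); rep(mark_of,"lamp_handle","scene",1)
```

```text
t 12.95 q [-30.8 -27.8 -57.4  -5.9  36.  -14.4] pos [ 0.6153 -0.1712  0.1557] rot [ 179.61   70.98 -172.75] open 0.0853 F [ 1.7 -0.4 -1.3] 0.0
shift tool [-0.0423  0.0007 -0.0131] turn [0. 0. 0.]
call lamp scene 0.7 [ 0.6033 -0.1703  0.0059]
call lamp_handle scene 0.57 [ 0.598  -0.1755  0.1595]
```

>>> servo_tool(moves=[[[0, 6, 0], [-0.0095, 0, -0.003], 100], [[0, 6, 0], [-0.009, 0, -0.004], 100], [[0, 6, 0], [-0.0085, 0, -0.005], 100], [[0, 6, 0], [-0.008, 0, -0.006], 100], [[0, 6, 0], [-0.0075, 0, -0.007], 100], [[0, 6, 0], [-0.0065, 0, -0.0075], 100], [[0, 6, 0], [-0.0055, 0, -0.008], 100], [[0, 6, 0], [-0.005, 0, -0.009], 100], [[0, 6, 0], [-0.004, 0, -0.009], 100], [[0, 6, 0], [-0.003, 0, -0.01], 100], [[0, 6, 0], [-0.002, 0, -0.01], 100], [[0, 5, 0], [-0.001, 0, -0.01], 100]])

```text
time: 14.3
ee_pos: [0.6186, -0.1727, 0.2714]
tcp_rot: [179.8, 0.3, -172.4]
wrist_force: [0.4, -0.5, 0.6]
opening: 0.0854
grasp_force: 0.0
```

Run:
```python
from h import *
im,d=camera("top"); 
m=cut_out("lamp","top")[0]["mask"]; q=cloud(m,d,"top"); print(len(q))
t=q[(q[:,2]>.02)&(q[:,2]<.05)]; 
hsv=cv2.cvtColor(im,cv2.COLOR_RGB2HSV); H,S,V=cv2.split(hsv)
print("foot",len(t),cv2.minAreaRect((t[:,:2]*1000).astype(np.float32)) if len(t)>5 else "")
P=cloud((S>150)&(H<14),d,"top"); b=P[(P[:,2]>.13)&(P[:,2]<.18)&(abs(P[:,0]-.6)<.06)&(abs(P[:,1]+.17)<.06)]
print("bar",len(b),cv2.minAreaRect((b[:,:2]*1000).astype(np.float32)) if len(b)>5 else "")
rep(mark_of,"lamp","top",1); rep(mark_of,"lamp_handle","top",1)
im,d=camera("scene"); rep(mark_of,"lamp","scene",1); rep(mark_of,"lamp_handle","scene",1)
to([.598,-.173,.139],[180,0,-172.3])
```

```text
210
foot 189 ((594.9783325195312, -149.80230712890625), (74.5246810913086, 36.679229736328125), 7.879302024841309)
bar 0 
call lamp top 0.58 [ 0.6021 -0.1749 -0.0007]
call lamp_handle top 0.57 [ 0.5987 -0.1788  0.1483]
call lamp scene 0.9 [ 0.5999 -0.1708  0.0049]
call lamp_handle scene 0.9 [ 0.5975 -0.1769  0.1563]
t 14.65 q [-15.8  19.   31.3 101.8   0.4 -23.4] pos [ 0.6159 -0.1723  0.2742] rot [ 179.85    0.62 -172.43] open 0.0853 F [-0.8  0.2  0.4] 0.0
shift tool [0.0193 0.0014 0.135 ] turn [ 0.15  0.62 -0.13]
```

>>> servo_tool(moves=[[[0, 0, 0], [0.009, 0.001, 0.01], 100], [[0, 0, 0], [0.009, 0.001, 0.02], 100], [[0, 0, 0], [0, 0, 0.025], 100], [[0, 0, 0], [0, 0, 0.025], 100], [[0, 0, 0], [0, 0, 0.025], 100], [[0, 0, 0], [0, 0, 0.02], 100], [[0, 0, 0], [0, 0, 0.007], 100], [[0, 0, 0], [0, 0, 0], 100], [[0, 0, 0], [0, 0, 0], 100]])

```text
time: 15.55
ee_pos: [0.5994, -0.1722, 0.1441]
tcp_rot: [179.9, 0.7, -172.4]
wrist_force: [-0.2, -0.3, 0.6]
opening: 0.0854
grasp_force: 0.0
```

>>> servo_tool(moves=[[[0, 0, 0], [0, 0, 0], 0], [[0, 0, 0], [0, 0, 0], 0], [[0, 0, 0], [0, 0, 0], 0], [[0, 0, 0], [0, 0, 0], 0], [[0, 0, 0], [0, 0, 0], 0], [[0, 0, 0], [0, 0, 0], 0], [[0, 0, 0], [0, 0, 0], 0], [[0, 0, 0], [0, 0, 0], 0], [[0, 0, 0], [0, 0, 0], 0], [[0, 0, 0], [0, 0, 0], 0], [[0, 0, 0], [0, 0, 0], 0]], force=80)

```text
time: 16.65
ee_pos: [0.5995, -0.1721, 0.1428]
tcp_rot: [179.9, 0.5, -172.4]
wrist_force: [2.0, -1.5, 2.4]
opening: 0.0123
grasp_force: 79.3
```

>>> servo_tool(moves=[[[0, 0, 0], [0, 0, -0.01], 0], [[0, 0, 0], [0, 0, -0.02], 0], [[0, 0, 0], [0, 0, -0.03], 0], [[0, 0, 0], [0, 0, -0.03], 0], [[0, 0, 0], [0, 0, -0.03], 0], [[0, 0, 0], [0, 0, -0.02], 0], [[0, 0, 0], [0, 0, 0], 0], [[0, 0, 0], [0, 0, 0], 0], [[0, 0, 0], [0, 0, 0], 0]])

```text
time: 17.55
ee_pos: [0.5977, -0.1723, 0.2805]
tcp_rot: [179.8, 0.4, -172.4]
wrist_force: [0.2, -0.2, -5.6]
opening: 0.0123
grasp_force: 78.3
```

Run:
```python
from h import *
im,d=camera("scene"); rep(mark_of,"lamp","scene",1); rep(mark_of,"lamp_handle","scene",1)
cv2.imwrite("pics/s3.png",cv2.resize(im[50:300,150:500,::-1],None,fx=2,fy=2))
to([.4975,.150,.123+.138])
```

```text
call lamp scene 0.93 [ 0.5988 -0.1695  0.1426]
call lamp_handle scene 0.89 [ 0.5969 -0.1736  0.2958]
t 17.7 q [-16.3  16.8  29.4 102.3   0.4 -23.9] pos [ 0.5977 -0.1724  0.2812] rot [ 179.79    0.41 -172.38] open 0.0124 F [-0.7  0.5 -5.6] 78.32851052284241
shift tool [0.0567 0.3328 0.021 ] turn [0. 0. 0.]
```

View pics/s3.png

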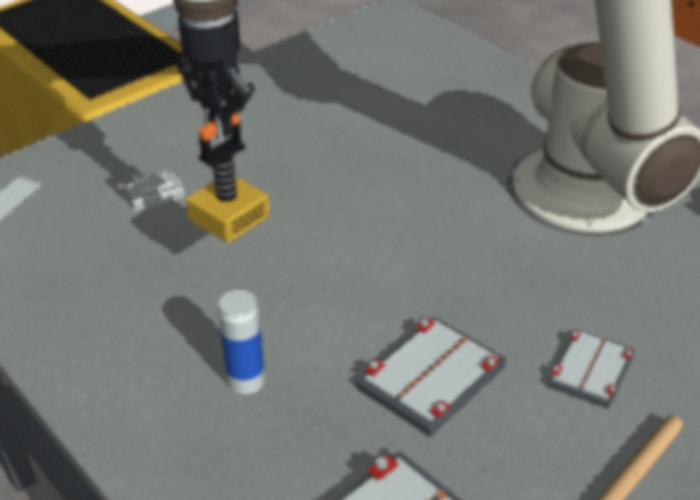

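>>> servo_tool(moves=[[[0, 0, 0], [0.008, 0.005, 0], 0], [[0, 0, 0], [0.014, 0.015, 0], 0], [[0, 0, 0], [0.014, 0.022, 0], 0], [[0, 0, 0], [0.013, 0.025, 0], 0], [[0, 0, 0], [0.008, 0.025, 0], 0], [[0, 0, 0], [0, 0.025, 0], 0], [[0, 0, 0], [0, 0.025, 0], 0], [[0, 0, 0], [0, 0.025, 0], 0], [[0, 0, 0], [0, 0.025, 0], 0], [[0, 0, 0], [0, 0.025, 0], 0], [[0, 0, 0], [0, 0.025, 0], 0], [[0, 0, 0], [0, 0.025, 0], 0]])

```text
time: 18.9
ee_pos: [0.5057, 0.0855, 0.2823]
tcp_rot: [179.8, 0.5, -172.4]
wrist_force: [0.2, 1.0, -4.5]
opening: 0.0122
grasp_force: 78.3
```

>>> servo_tool(moves=[[[0, 0, 0], [0, 0.023, 0.002], 0], [[0, 0, 0], [0, 0.02, 0.003], 0], [[0, 0, 0], [0, 0.014, 0.004], 0], [[0, 0, 0], [0, 0.007, 0.004], 0], [[0, 0, 0], [0, 0.002, 0.002], 0], [[0, 0, 0], [0, 0, 0], 0], [[0, 0, 0], [0, 0, 0], 0], [[0, 0, 0], [0, 0, 0], 0], [[0, 0, 0], [0, 0, 0], 0], [[0, 0, 0], [0, 0, 0], 0], [[0, 0, 0], [0, 0, 0], 0], [[0, 0, 0], [0, 0, 0], 0]])

```text
time: 20.1
ee_pos: [0.4976, 0.15, 0.268]
tcp_rot: [179.9, 0.5, -172.4]
wrist_force: [0.4, -0.9, -5.3]
opening: 0.0125
grasp_force: 78.3
```

Run:
```python
from h import *
im,d=camera("scene")
for n in("lamp","lamp_handle","spray_can"): rep(mark_of,n,"scene",1)
cv2.imwrite("pics/s4.png",cv2.resize(im[50:300,150:500,::-1],None,fx=2,fy=2))
to([.4975,.150,.266])
```

```text
call lamp scene 0.94 [0.5033 0.1528 0.1279]
call lamp_handle scene 0.67 [0.4973 0.1486 0.281 ]
call spray_can scene 0.67 [ 6.988e-01 -7.600e-03  6.000e-04]
t 20.3 q [16.7  1.2 10.3 98.5  0.1  9.1] pos [0.4976 0.15   0.2679] rot [ 179.85    0.52 -172.38] open 0.0124 F [-0.3 -0.5 -6.1] 78.32698345184326
shift tool [ 0.0001 -0.      0.0019] turn [0. 0. 0.]
```

View pics/s4.png

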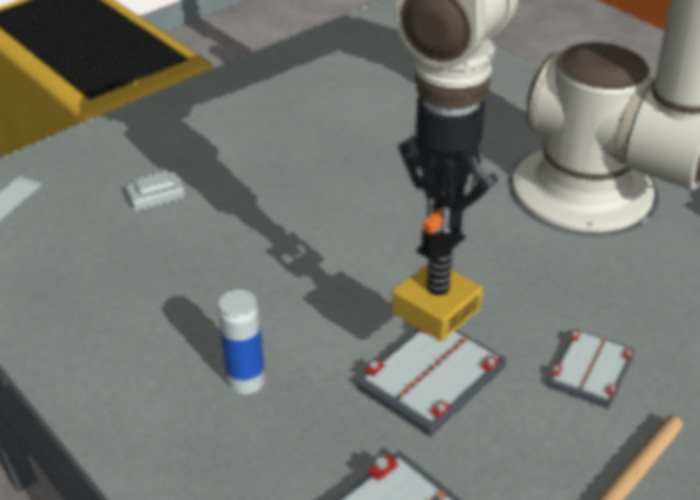

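The lamp (foot at pixel (437, 303)) is held level, with its underside at about (0.50, 0.15, 0.125), roughly 10 cm above the middle of the seam. I'm handing the job in.

```bash
python3 -c "
from workcell import job_done; print(job_done())"
```

```text
the job is handed in; nothing more can be done
None
```

I stood the lamp upright, let it go, re-gripped it by its handle bar and handed the job in at about 20 s, holding it level about 10 cm above the middle of the seam; the hand-in returned no verdict.

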